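Set up the draining rack and drain the measuring cup

ROBOT

A 6-joint arm with a two-finger parallel gripper is mounted at the origin on the work surface. World frame = base frame: x ahead of the robot, y to its left, z up, the work surface at z = 0. Lengths are in m, angles in rad, forces in N, time in s.
With the tool pointing down it reaches from about 0.425 to 1.125 m from the base axis. Payload 14.9 kg.
Tool frame: the origin (TCP) lies at the very end of the fingers, on their centre line; the grasp point (between the pads) lies 19 mm behind it; z points along the fingers, x is the direction in which the jaws open and shut, and the axes are right-handed (so a half turn about z gives the same grasp; the last joint's range is limited). The gripper opens to 91 mm and grips with 3 to 60 N. Pads are 32 mm wide; open, the fingers measure 118 mm over their backs; the gripper's body (76 mm by 178 mm) begins 60 mm behind the grasp point.
Start: joints at [-1.242, 0.379, 1.734, -0, 1.028, -0.033], TCP at [0.248, -0.655, 0.214] pointing down, gripper open.
Joint ranges: [-2.77, 2.77], [-0.74, 2.19], [0, 2.66], [-1.06, 4.2], [0.31, 2.87], [-3.08, 3.08]. Speed limits (rad/s): [1.89, 1.89, 2.39, 3.14, 3.14, 3.14].

INTERFACE

Orientations are given as a unit quaternion [x, y, z, w].
In Python, from station import manip gives the robot as it stands.
- The arm moves only by the tool jog_arm, never from a script. Its argument "moves" is a list of rows, each a list of 2 entries, a list of its own where there are three numbers: the shift along the tool's x, y, z in mm, then the turn, a rotation vector about the tool's x, y, z in rad. A call has 1 to 5 rows; each row shifts and turns the commanded pose from where the row before left it, along the tool's axes as they then stand; what a row does not reach is not made up. A row lasts 1/8 s, in which the tool goes at most 62.5 mm and 10.7 degrees, less where a joint would pass 70% of its speed; a pose out of reach is approached as far as the arm can. A call with a gripper value outside its range is refused whole. "jaw" is the opening, from 0 (shut) to 1 (fully open), set as the call begins (left out, the last holds). The fingers move at their own pace and stop on an object; "grip_force" is the grip in N (left out, the last holds). Time passes only in rows, so rows that do not move let the fingers close. It gives the time, the measured TCP pose, the force and the opening at its end, in the units of the state.
- manip.get_state(): the state, without advancing time (a new reading comes with each control period).
- manip.camera(name): name is "scene" or "top" or "wrist"; returns a dict with "image" (480x640x3 uint8, red, green, blue), "mtx" (3x3 intrinsics, pixels), "rvec" (rotation vector, rad) and "tvec" (3), from world to camera coordinates, as OpenCV has them. Camera axes: x right, y down, z forward; pixel columns grow to the right and rows downward; lengths in m; the calibration is good to about 2 mm. A picture is of the moment at which its call begins. There is no depth.
- manip.finish_job(): hands the job in, once; it reports no verdict.
Trained networks look in a picture, given as the dict that the camera call returned (one of the last four; its "shot" number tells which), for a name from the list of things; names that differ only in an ending like _2 or _b are one class to them, and where a whole thing is asked for, a point or a joint stands for the part that bears it (a point fixed in the world has none). Each returns a list of dicts, best first, with "conf" (0 to 1); they miss things now and then, are a little off and sometimes report something else, mostly with a low value. They report only what shows in the picture. A call takes as long as a camera call. They do not tell look-alikes from the thing itself.
- manip.look_for(picture, label): "pixel" ([column, row] in pixels, amid what is visible of it).
- manip.spot_point(picture, label): "pixel" ([column, row] in pixels: a listed point, or the origin of a listed thing).
The state is a dict: "time_s": time; "joints": joint angles; "joint_velocities": joint speeds; "joint_torque": joint torques, N m; "eef_pos": TCP position; "orientation": TCP orientation; "ft_force": force on the tool from outside, world axes, zero at the start; "ft_torque": the same for the moment, N m; "width": finger opening in m.
Only numpy, scipy, OpenCV 4.12 (cv2) and the standard library are available. Lean on these libraries where they do the work, as an engineer would, in place of code of your own. Each camera call takes 0.05 s, during which the arm holds its last target. There are 200 camera calls.

TASK

Set up the draining rack: stand the loose steel trestle in the steel tray, opposite the trestle that is fixed there and parallel to it, with a good gap between the two, then lay both white slats side by side across the two trestles. Finally set the rinsed measuring cup, upside down as it is, over the middle of the gap so that it rests level on both slats. Leave the other things on the counter alone.

Things in the scene. Friction and masses are not known exactly. Their poses are not given: they have to be found in the camera images.
- rack: shallow steel tray, fixed, 180 mm (x) by 260 mm (y), rim 14 mm high, walls and floor 4 mm. Origin: centre of its underside, on the counter; z up. A trestle shaped like the loose one is fixed in it, centred 65 mm from the origin on the +y side, running along x, flat top 64 mm above the counter. The loose trestle's natural place is 65 mm from the origin on the empty -y side
- trestle_mid (a point): centre (half-way up) of the loose steel trestle, about 0.3 kg, 120 mm long (x), 60 mm high (z, up): foot plate 50 mm wide (y) and 10 mm thick, two end posts, flat top rail 30 mm wide and 24 mm deep, easily gripped across. It starts upright on the counter, left or right of the tray
- trestle: the same loose trestle; origin at the centre of its underside, same axes
- slat_a_mid (a point): centre of a plain white plastic slat, 190 mm long (its x), 22 mm wide (its y), 14 mm thick (its z, up), about 70 g, lying flat on the counter to the left (+y) of the tray
- slat_a: the same slat; origin at the centre of its underside, same axes
- slat_b_mid (a point): centre of the second slat, just like the first, lying flat on the counter to the right (-y) of the tray
- slat_b: the same second slat; origin at the centre of its underside, same axes
- cup_mid (a point): centre (half-way up) of the white plastic measuring cup standing upside down, mouth on the counter: straight-sided, 60 mm in diameter, 70 mm high, closed flat top, 68 mm rim round the mouth in the lowest 6 mm; about 110 g. z up. Left or right of the tray. Rests well on slats whose centre lines are about 44 mm apart
- cup: the same cup; origin at the centre of its mouth (lowest face)
- jar: bystander: amber jar with white lid, 52 mm wide, 85 mm high, origin under its centre; to be left alone
- stamp: bystander: ink stamp with pale teal top, 40 x 65 x 60 mm, origin under its centre; to be left alone
- spatula: bystander: spatula 170 mm long lying beyond the tray; to be left alone
- glue: bystander: white bottle with red cap, 36 mm wide, 110 mm high, origin under its centre; to be left alone
- stapler: bystander: black stapler, 130 x 34 x 44 mm, origin under its centre; to be left alone
Mind the look-alikes: they are no part of the job. Leave any blue or green look-alike of the slat_b alone.

How it is judged:
By the outcome, as a careful person would: the job done as asked, in the order asked, and still so for the second after the job is handed in, with the robot touching nothing.
It also fails if it takes over 72 s, if anything falls off the work surface, if the arm or the gripper's body presses on something with over 40 N, if the wrist force passes 120 N, or if a joint passes its speed limit or range.

## Working session

There is one attempt and no reset: what is moved stays moved. The work goes in short steps, Python scripts to look and compute and a tool call to move; the robot and the scene stay as the last step left them, time stands still between calls to the robot, and variables do not carry over. Pictures are saved under pics/ and viewed, about 8 in all and at most 12, crops included, and the job is handed in when it is done.

Besides the shell and the picture viewer there is one more tool, called in YAML: its name, and indented under it one key for each argument. jog_arm: Moves the arm, as the interface text tells. Its arguments: {"type":"object","properties":{"moves":{"type":"array","items":{"type":"array"}},"jaw":{"type":"number"},"grip_force":{"type":"number"}},"required":["moves"]}

```bash
mkdir -p pics
cat > h.py <<'E'
import numpy as np, cv2
from scipy.spatial.transform import Rotation as R
from station import manip
def ray(p,px):
    d=cv2.undistortPoints(np.array([[px]],float),np.array(p["mtx"],float),None)[0,0]
    Rm=R.from_rotvec(np.ravel(p["rvec"])).as_matrix(); t=np.ravel(p["tvec"])
    return -Rm.T@t, Rm.T@np.array([d[0],d[1],1.])
def at(p,px,z):
    c,d=ray(p,px); return c+d*(z-c[2])/d[2]
def proj(p,X):
    return cv2.projectPoints(np.array(X,float).reshape(-1,1,3),np.ravel(p["rvec"]).astype(float),np.ravel(p["tvec"]).astype(float),np.array(p["mtx"],float),None)[0][:,0]
def save(p,n,crop=None,s=1):
    im=p["image"][:,:,::-1]
    if crop: im=im[crop[1]:crop[3],crop[0]:crop[2]]
    cv2.imwrite("pics/"+n+".png",cv2.resize(im,None,fx=s,fy=s,interpolation=cv2.INTER_CUBIC))
E
cat > a.py <<'E'
from h import *
Z=dict(rack=0,trestle_mid=.03,trestle=0,slat_a_mid=.007,slat_b_mid=.007,cup_mid=.035,cup=0,jar=0,stamp=0,glue=0,stapler=0)
for n in("top","scene"):
    p=manip.camera(n); save(p,n+"1")
    for k,z in Z.items():
        for r in manip.spot_point(p,k)[:3]:
            print(n,k,np.round(r["pixel"]),round(r["conf"],2),np.round(at(p,r["pixel"],z),3)[:2])
s=manip.get_state();print(s["eef_pos"],s["orientation"],s["width"],s["time_s"])
E
python3 a.py
```

```text
top rack [323. 221.] 0.84 [ 0.568 -0.02 ]
top rack [309. 149.] 0.46 [0.765 0.021]
top trestle_mid [412. 193.] 0.62 [ 0.644 -0.253]
top trestle_mid [412. 256.] 0.58 [ 0.476 -0.253]
top trestle [407. 251.] 0.84 [ 0.493 -0.246]
top slat_a_mid [159. 236.] 0.78 [0.52  0.414]
top slat_b_mid [464. 232.] 0.84 [ 0.546 -0.395]
top slat_b_mid [450. 321.] 0.76 [ 0.31  -0.358]
top slat_b_mid [363. 311.] 0.67 [ 0.332 -0.129]
top cup_mid [204. 247.] 0.87 [0.49  0.289]
top cup [209. 251.] 0.76 [0.483 0.281]
top jar [461. 179.] 0.21 [ 0.691 -0.391]
top stamp [411. 192.] 0.59 [ 0.652 -0.257]
top glue [176. 172.] 0.5 [0.693 0.377]
top stapler [461. 176.] 0.98 [ 0.698 -0.392]
scene rack [305. 254.] 0.71 [ 0.573 -0.026]
scene rack [431. 285.] 0.41 [0.459 0.275]
scene trestle_mid [261. 190.] 0.6 [ 0.485 -0.262]
scene trestle_mid [389. 343.] 0.54 [0.672 0.294]
scene trestle [263. 198.] 0.78 [ 0.482 -0.262]
scene slat_a_mid [476. 333.] 0.77 [0.521 0.422]
scene slat_b_mid [332. 185.] 0.76 [ 0.323 -0.135]
scene slat_b_mid [281. 152.] 0.62 [ 0.295 -0.364]
scene slat_b_mid [216. 188.] 0.56 [ 0.54  -0.396]
scene cup_mid [427. 283.] 0.76 [0.487 0.275]
scene cup [428. 294.] 0.7 [0.488 0.285]
scene jar [391. 341.] 0.65 [0.649 0.286]
scene jar [175. 219.] 0.42 [ 0.695 -0.393]
scene stamp [218. 228.] 0.77 [ 0.647 -0.272]
scene glue [417. 378.] 0.92 [0.689 0.378]
scene stapler [176. 218.] 0.91 [ 0.69  -0.394]
scene stapler [389. 346.] 0.63 [0.661 0.29 ]
scene stapler [304. 252.] 0.17 [ 0.567 -0.033]
[ 0.247749   -0.65470848  0.21390846] [ 8.22765106e-01 -5.68381544e-01 -2.63979237e-06 -1.25306343e-05] 0.09126419702582175 1.2
```

```bash
cd pics; ls; python3 -c "
import cv2,numpy as np
a=cv2.imread('top1.png')
print(a.shape)"
```

```text
scene1.png
top1.png
(480, 640, 3)
```

View pics/top1.png

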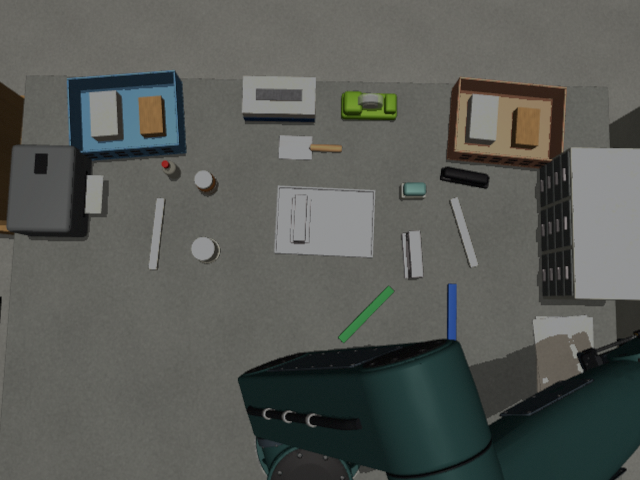

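View pics/scene1.png

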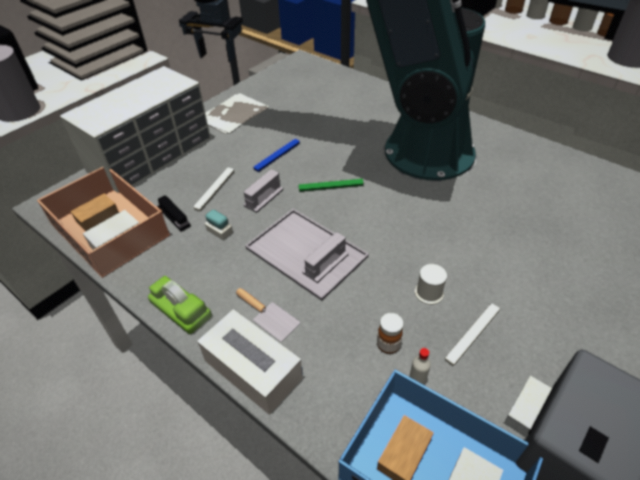

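The top view shows the tray at (325,222) with its fixed trestle at (300,218). The loose trestle is at (412,254), white slat a at (157,234), white slat b at (464,232) and the cup at (204,249). The blue and green slats are look-alikes. Next I measure yaws.

```bash
cat > b.py <<'E'
from h import *
p=manip.camera("top"); im=p["image"]; g=cv2.cvtColor(im,cv2.COLOR_RGB2GRAY)
def seg(name,box,z,th):
    x0,y0,x1,y1=box
    m=(g[y0:y1,x0:x1]>th).astype(np.uint8)
    n,l,st,c=cv2.connectedComponentsWithStats(m)
    i=1+np.argmax(st[1:,4]); ys,xs=np.where(l==i)
    P=np.array([at(p,(x+x0,y+y0),z)[:2] for x,y in zip(xs,ys)],np.float32)
    r=cv2.minAreaRect(P*1000); b=cv2.boxPoints(r)
    e=max([b[1]-b[0],b[2]-b[1]],key=np.linalg.norm)
    print(name,st[i,4],"c",np.round(r[0],1),"size",np.round(r[1],1),"yaw",round(np.degrees(np.arctan2(e[1],e[0]))%180,1))
print(g[215:225:9,270:385:3]); 
seg("slat_a",(140,185,175,285),.014,125)
seg("slat_b",(440,190,490,275),.014,125)
seg("tray",(262,180,385,262),.014,110)
seg("fixed",(287,190,313,250),.064,150)
seg("loose",(400,225,430,285),.060,150)
seg("cup",(185,230,225,270),.070,140)
print(g[254,395:435],g[218,285:315])
save(p,"top2",(262,175,502,285),3)
E
python3 b.py
```

```text
[[100  98 127 148 147 147 147  98 116 147 147 147  86 137 147 147 146 146
  147 147 147 148 147 147 146 147 147 147 147 148 147 147 148 147 126  99
   98  97  96]
 [ 97  97 138 147 147 147 147 132 129 147 147 147 147 140 146 146 147 146
  147 146 147 147 147 148 148 147 147 147 147 147 146 147 146 147  97  98
   97  99  96]]
slat_a 546 c [526.9 419.6] size [ 20.4 187.7] yaw 176.2
slat_b 535 c [ 546.3 -393.9] size [187.6  20.1] yaw 16.5
tray 6452 c [567.6 -24.2] size [261.9 182. ] yaw 88.4Traceback (most recent call last):
  File "b.py", line 16, in <module>
    seg("fixed",(287,190,313,250),.064,150)
    ~~~^^^^^^^^^^^^^^^^^^^^^^^^^^^^^^^^^^^^
  File "b.py", line 7, in seg
    i=1+np.argmax(st[1:,4]); ys,xs=np.where(l==i)
        ~~~~~~~~~^^^^^^^^^^
    return _wrapfunc(a, 'argmax', axis=axis, out=out, **kwds)
    return bound(*args, **kwds)
ValueError: attempt to get argmax of an empty sequence
```

jog_arm:
  moves:
    - [[-36.5,-45,0],[0,0,0]]
    - [[-36.5,-45,0],[0,0,0]]
    - [[-36.5,-45,0],[0,0,0]]
    - [[-36.5,-45,0],[0,0,0]]
    - [[-36.5,-45,0],[0,0,0]]

```text
time_s: 1.88
eef_pos: [0.3943, -0.4028, 0.2142]
orientation: [0.823, -0.568, 0.0, 0.0]
ft_force: [1.0, -1.3, -0.2]
width: 0.0916
```

jog_arm:
  moves:
    - [[-36.5,-45,0],[0,0,0]]
    - [[-36.5,-45,0],[0,0,0]]
    - [[-36.5,-45,0],[0,0,0.15]]
    - [[0,0,0],[0,0,0.147]]
    - [[0,0,0],[0,0,0]]

```text
time_s: 2.5
eef_pos: [0.4814, -0.2538, 0.2141]
orientation: [0.73, -0.683, 0.0, -0.0]
ft_force: [-0.3, 0.2, -0.3]
width: 0.0912
```

```bash
cat > w.py <<'E'
import sys
from h import *
# w.py name label z : wrist picture + detections
p=manip.camera("wrist"); save(p,sys.argv[1])
for k,z in zip(sys.argv[2::2],sys.argv[3::2]):
    for r in manip.spot_point(p,k)[:2]: print(k,np.round(r["pixel"]),round(r["conf"],2),np.round(at(p,r["pixel"],float(z)),4)[:2])
np.savez("pics/"+sys.argv[1],**{k:np.array(v) for k,v in p.items()})
s=manip.get_state();Rm=R.from_quat(s["orientation"]).as_matrix()
print(np.round(s["eef_pos"],4),"toolx ang",np.round(np.degrees(np.arctan2(Rm[1,0],Rm[0,0])),2),"zdir",np.round(Rm[:,2],3),s["width"],s["time_s"])
E
python3 w.py w1 trestle_mid .03 trestle 0
```

```text
trestle_mid [326. 217.] 0.81 [ 0.4761 -0.2614]
trestle [325. 207.] 0.87 [ 0.4815 -0.2599]
[ 0.4809 -0.2547  0.214 ] toolx ang -86.16 zdir [ 0. -0. -1.] 0.09130392861783969 2.65
```

View pics/w1.png

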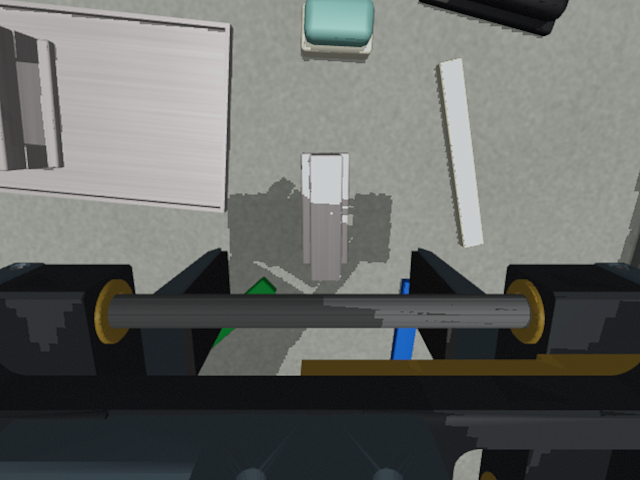

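The wrist view shows the loose trestle's rail running vertically from (325,155) to (326,280), in line with the tool. Slat b is at (460,150) and the stamp at (338,25).

```bash
cat > q.py <<'E'
import sys
from h import *
# q.py npz z u v u v ...
p=np.load("pics/"+sys.argv[1]+".npz"); v=np.array(sys.argv[3:],float).reshape(-1,2)
X=np.array([at(p,a,float(sys.argv[2])) for a in v]); print(np.round(X,4)[:,:2],"mean",np.round(X.mean(0),4)[:2])
E
python3 q.py w1 .06 310 154.5 341 154.5 340.5 280 311.5 280
```

```text
[[ 0.5382 -0.2418]
 [ 0.54   -0.2693]
 [ 0.4215 -0.2784]
 [ 0.4196 -0.2504]] mean [ 0.4798 -0.26  ]
```

jog_arm:
  moves:
    - [[5,1,50],[0,0,0]]
    - [[0,0,50],[0,0,0]]
    - [[0,0,50],[0,0,0]]
    - [[0,0,34],[0,0,0]]
    - [[0,0,0],[0,0,0]]
  jaw: 0.8

```text
time_s: 3.28
eef_pos: [0.4787, -0.259, 0.028]
orientation: [0.73, -0.684, -0.002, 0.0]
ft_force: [0.1, 0.2, 0.7]
width: 0.0728
```

jog_arm:
  moves:
    - [[0,0,0],[0,0,0]]
    - [[0,0,0],[0,0,0]]
    - [[0,0,0],[0,0,0]]
    - [[0,0,0],[0,0,0]]
    - [[0,0,0],[0,0,0]]
  jaw: 0
  grip_force: 40

```text
time_s: 3.9
eef_pos: [0.4806, -0.2593, 0.0303]
orientation: [0.73, -0.684, 0.0, -0.0]
ft_force: [-1.3, -0.7, 6.0]
width: 0.0299
```

jog_arm:
  moves:
    - [[0,0,0],[0,0,0]]
    - [[0,0,0],[0,0,0]]
    - [[0,0,-10],[0,0,0]]
    - [[0,0,-50],[0,0,0]]
    - [[0,0,-50],[0,0,0]]

```text
time_s: 4.53
eef_pos: [0.4799, -0.2589, 0.1412]
orientation: [0.73, -0.684, -0.001, 0.0]
ft_force: [1.1, -0.7, -2.1]
width: 0.0298
```

```bash
python3 w.py w2 rack 0
python3 - <<'E'
from h import *
p=np.load("pics/w1.npz")
th=np.radians(-1.6);u=np.array([np.cos(th),np.sin(th)]);v=np.array([-u[1],u[0]]);c=np.array([.5676,-.0242])
C=[[*(c+a*90e-3*u+b*130e-3*v),.014] for a,b in((1,-1),(-1,-1))]
print(np.round(proj(p,C)), np.round(c-.065*v,4))
E
```

```text
rack [ 44. 103.] 0.73 [ 0.5641 -0.0253]
[ 0.4828 -0.2606  0.1451] toolx ang -86.28 zdir [ 0.006 -0.004 -1.   ] 0.03001666106959163 4.625
[[227.  20.]
 [222. 209.]] [ 0.5658 -0.0892]
```

jog_arm:
  moves:
    - [[-41,-24,0],[0,0,0]]
    - [[-41,-24,0],[0,0,0]]
    - [[-41,-24,0],[0,0,0]]
    - [[-40,-24,0],[0,0,0.095]]
    - [[0,0,45],[0,0,0]]

```text
time_s: 5.25
eef_pos: [0.5688, -0.0884, 0.0965]
orientation: [-0.697, 0.717, -0.002, 0.002]
ft_force: [-0.3, -1.4, -2.8]
width: 0.0298
```

jog_arm:
  moves:
    - [[0,0,20],[0,0,0]]
    - [[0,0,0],[0,0,0]]
    - [[0,0,0],[0,0,0]]

```text
time_s: 5.62
eef_pos: [0.5661, -0.091, 0.0758]
orientation: [-0.696, 0.718, -0.0, 0.0]
ft_force: [1.2, 0.1, -3.7]
width: 0.0303
```

```bash
python3 w.py w3 rack 0
```

```text
rack [226. 244.] 0.81 [ 0.5659 -0.024 ]
[ 0.5664 -0.0909  0.0762] toolx ang -91.76 zdir [ 0.002 -0.    -1.   ] 0.0297185332974924 5.725
```

View pics/w3.png

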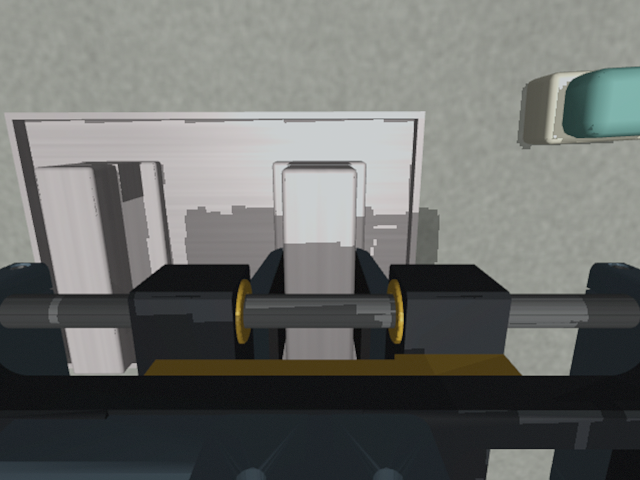

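The held trestle is at (320,165) above the tray. The fixed one's rail end is at (37..103,166) and the tray corners are at (7,114) and (425,112). I check these by computation.

```bash
python3 q.py w3 .064 37 168 103 165 68 373 ; python3 q.py w3 .014 7 114 425 112; python3 q.py w3 .102 284 168 356 168
```

```text
[[0.6263 0.0496]
 [0.6267 0.0161]
 [0.508  0.0579]] mean [0.587  0.0412]
[[ 0.6574  0.0998]
 [ 0.6504 -0.1591]] mean [ 0.6539 -0.0296]
[[ 0.6249 -0.0788]
 [ 0.624  -0.1075]] mean [ 0.6244 -0.0932]
```

jog_arm:
  moves:
    - [[0,-2,25],[0,0,0]]
    - [[0,0,12],[0,0,0]]
    - [[0,0,4.5],[0,0,0]]
    - [[0,0,0],[0,0,0]]
    - [[0,0,0],[0,0,0]]

```text
time_s: 6.35
eef_pos: [0.5681, -0.0905, 0.034]
orientation: [-0.696, 0.718, -0.0, 0.0]
ft_force: [-0.4, 0.7, -1.1]
width: 0.0301
```

jog_arm:
  moves:
    - [[0,0,0],[0,0,0]]
    - [[0,0,0],[0,0,0]]
    - [[0,0,0],[0,0,0]]
  jaw: 0.6

```text
time_s: 6.72
eef_pos: [0.5678, -0.0904, 0.0335]
orientation: [-0.696, 0.718, -0.0, 0.0]
ft_force: [-1.0, 0.1, -0.7]
width: 0.054
```

jog_arm:
  moves:
    - [[0,0,-30],[0,0,0]]
    - [[0,0,-60],[0,0,0]]
    - [[0,0,-60],[0,0,0]]

```text
time_s: 7.1
eef_pos: [0.5673, -0.0903, 0.1849]
orientation: [-0.696, 0.718, 0.0, -0.0]
ft_force: [1.0, -0.3, -0.6]
width: 0.0549
```

jog_arm:
  moves:
    - [[61,2.5,0],[0,0,0]]
    - [[61,2.5,0],[0,0,0]]
    - [[61,2.5,0],[0,0,0]]
    - [[61,2.5,0],[0,0,0]]
    - [[61,2.5,0],[0,0,-0.157]]

```text
time_s: 7.72
eef_pos: [0.5455, -0.3969, 0.1835]
orientation: [0.751, -0.66, 0.0, -0.0]
ft_force: [0.6, 0.2, 0.1]
width: 0.0542
```

jog_arm:
  moves:
    - [[0,0,0],[0,0,-0.157]]
    - [[0,0,0],[0,0,0]]
    - [[0,0,0],[0,0,0]]

```text
time_s: 8.1
eef_pos: [0.546, -0.3943, 0.1833]
orientation: [0.799, -0.601, -0.0, -0.0]
ft_force: [-0.2, 0.4, -0.4]
width: 0.0549
```

```bash
cat > sl.py <<'E'
import sys
from h import *
# sl.py npz z : white slat, by bright segmentation in wrist picture
p=np.load("pics/"+sys.argv[1]+".npz"); z=float(sys.argv[2]); im=p["image"].astype(int)
m=((im.min(2)>170)&(im.max(2)-im.min(2)<25)).astype(np.uint8); m[260:]=0
n,l,st,c=cv2.connectedComponentsWithStats(m)
for i in range(1,n):
    if st[i,4]<800: continue
    ys,xs=np.where(l==i)
    P=np.array([at(p,(x,y),z)[:2] for x,y in zip(xs,ys)],np.float32)
    r=cv2.minAreaRect(P*1000); b=cv2.boxPoints(r); e=max([b[1]-b[0],b[2]-b[1]],key=np.linalg.norm)
    print(st[i],"c",np.round(r[0],1),"size",np.round(r[1],1),"yaw",round(np.degrees(np.arctan2(e[1],e[0]))%180,1))
E
python3 w.py w4 slat_b_mid .007; python3 sl.py w4 .014
```

```text
slat_b_mid [317. 217.] 0.7 [ 0.542  -0.3927]
[ 0.5462 -0.3942  0.1835] toolx ang -73.82 zdir [-0.  0. -1.] 0.054729348467742474 8.2
[    0     0    88   221 11301] c [ 562. -119.] size [ 73.2 181.5] yaw 178.5
[ 308  116   24   85 1919] c [ 596.7 -379.9] size [77.  21.4] yaw 16.5
```

View pics/w4.png

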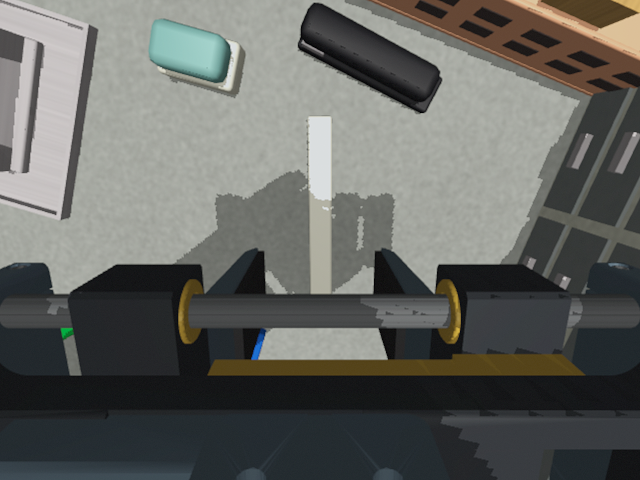

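The slat lies vertically at column 320, between rows 116 and 295, centred between the fingers and in line with the tool.

jog_arm:
  moves:
    - [[0,2,60],[0,0,0]]
    - [[0,0,60],[0,0,0]]
    - [[0,0,45],[0,0,0]]
    - [[0,0,15],[0,0,0]]
    - [[0,0,0],[0,0,0]]

```text
time_s: 8.82
eef_pos: [0.5444, -0.3953, 0.0037]
orientation: [0.8, -0.6, -0.0, -0.0]
ft_force: [-0.4, -0.3, 0.5]
width: 0.0548
```

jog_arm:
  moves:
    - [[0,0,0],[0,0,0]]
    - [[0,0,0],[0,0,0]]
    - [[0,0,0],[0,0,0]]
    - [[0,0,0],[0,0,0]]
    - [[0,0,0],[0,0,0]]
  jaw: 0
  grip_force: 40

```text
time_s: 9.45
eef_pos: [0.5443, -0.3957, 0.004]
orientation: [0.8, -0.6, 0.0, 0.0]
ft_force: [-0.4, 1.8, 6.5]
width: 0.022
```

jog_arm:
  moves:
    - [[0,0,-10],[0,0,0]]
    - [[0,0,-60],[0,0,0]]
    - [[0,0,-60],[0,0,0]]
    - [[0,0,-15],[0,0,0]]

```text
time_s: 9.95
eef_pos: [0.5456, -0.3967, 0.1532]
orientation: [0.8, -0.6, 0.003, 0.0]
ft_force: [0.8, -1.0, -1.6]
width: 0.0216
```

```bash
cat > top.py <<'E'
import sys
from h import *
p=manip.camera("top"); save(p,sys.argv[1],(262,175,392,270),6); np.savez("pics/"+sys.argv[1],**{k:np.array(v) for k,v in p.items()})
g=cv2.cvtColor(p["image"],cv2.COLOR_RGB2GRAY)
print(manip.get_state()["width"])
E
python3 top.py t3
```

```text
0.021913350205982483
```

View pics/t3.png

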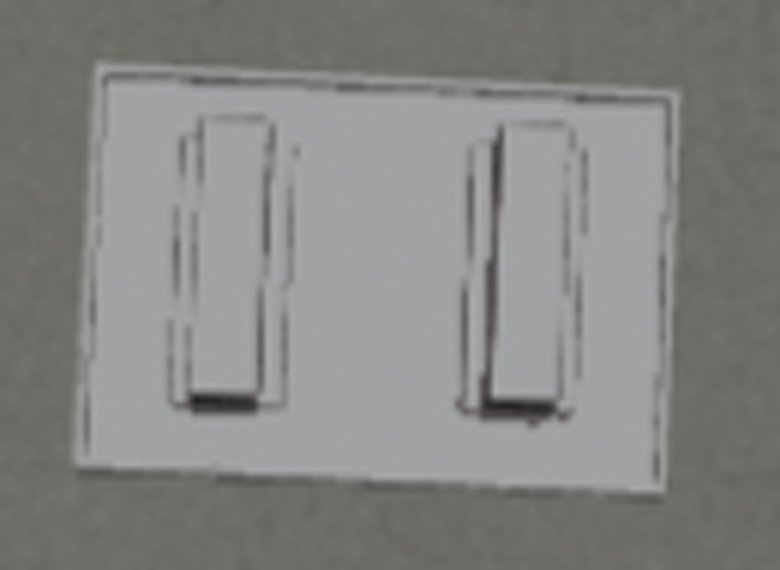

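Both trestles stand parallel in the tray, with the fixed rail centred at (231,255) and the loose one at (531,262) in the crop.

```bash
f(){ python3 -c "
import sys
for a,b in [$1]: print(a/6+262-.4,b/6+175-.4)"; }; python3 q.py t3 .064 $(f "(200,117),(272,117),(260,394),(190,394)"); python3 q.py t3 .064 $(f "(503,122),(573,125),(560,400),(490,400)")
python3 - <<'E'
from h import *
s=manip.get_state(); print(s["eef_pos"],s["joints"])
E
```

```text
[[0.6287 0.054 ]
 [0.6293 0.0231]
 [0.5096 0.0257]
 [0.509  0.0556]] mean [0.5692 0.0396]
[[ 0.6291 -0.0763]
 [ 0.6284 -0.1064]
 [ 0.5094 -0.1022]
 [ 0.5089 -0.0723]] mean [ 0.569  -0.0893]
[ 0.54547072 -0.39655154  0.15300904] [-6.63181002e-01  4.09957667e-01  1.81757862e+00  4.10515859e-05
  9.08690486e-01  6.23838457e-01]
```

jog_arm:
  moves:
    - [[-51,-15,0],[0,0,0]]
    - [[-51,-15,0],[0,0,0]]
    - [[-51,-15,0],[0,0,0]]
    - [[-51,-15,0],[0,0,0]]
    - [[-51,-15,0],[0,0,0]]

```text
time_s: 10.62
eef_pos: [0.5436, -0.1278, 0.1471]
orientation: [0.8, -0.6, -0.001, 0.0]
ft_force: [-0.3, -0.3, -1.1]
width: 0.0216
```

jog_arm:
  moves:
    - [[-51,-15,0],[0,0,0]]
    - [[-50,-15,0],[0,0,0]]
    - [[0,0,0],[0,0,-0.18]]
    - [[0,0,0],[0,0,-0.18]]
    - [[0,0,0],[0,0,-0.18]]

```text
time_s: 11.25
eef_pos: [0.5442, -0.024, 0.1471]
orientation: [0.932, -0.362, -0.001, 0.0]
ft_force: [0.1, -0.2, -1.5]
width: 0.0218
```

jog_arm:
  moves:
    - [[0,0,0],[0,0,-0.18]]
    - [[0,0,0],[0,0,-0.18]]
    - [[0,0,0],[0,0,-0.18]]
    - [[0,0,0],[0,0,-0.18]]
    - [[0,0,0],[0,0,0]]

```text
time_s: 11.88
eef_pos: [0.5444, -0.0242, 0.1473]
orientation: [1.0, -0.014, -0.001, -0.0]
ft_force: [-0.2, 1.6, -1.8]
width: 0.0215
```

jog_arm:
  moves:
    - [[0,0,30],[0,0,0]]
    - [[0,0,25],[0,0,0]]
    - [[0,0,0],[0,0,0]]
    - [[0,0,0],[0,0,0]]

```text
time_s: 12.38
eef_pos: [0.5454, -0.0243, 0.0939]
orientation: [1.0, -0.014, 0.0, 0.0]
ft_force: [0.3, -0.0, -0.1]
width: 0.0218
```

```bash
python3 w.py w5 slat_b_mid .1
```

```text
slat_b_mid [317. 286.] 0.73 [ 0.5443 -0.0251]
[ 0.5458 -0.0244  0.0944] toolx ang -1.61 zdir [ 0.001 -0.    -1.   ] 0.02153622232311247 12.475
```

View pics/w5.png

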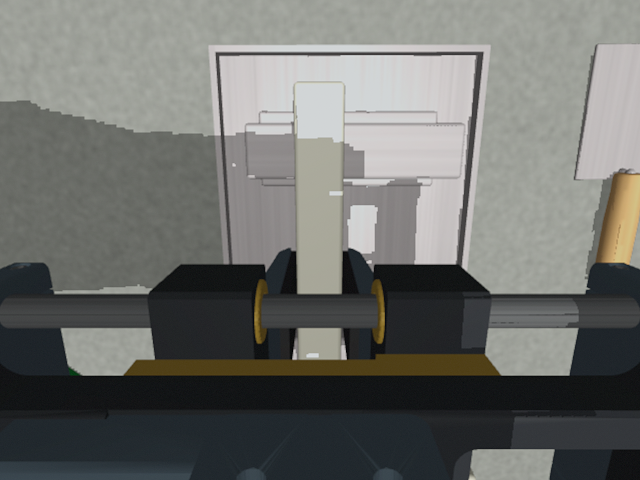

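The slat (column 320, rows 82–360) is square across the rails and left of their centre, which is the robot side as intended.

jog_arm:
  moves:
    - [[1,0,14],[0,0,0]]
    - [[0,0,9],[0,0,0]]
    - [[0,0,3],[0,0,0]]
    - [[0,0,0],[0,0,0]]
    - [[0,0,0],[0,0,0]]

```text
time_s: 13.1
eef_pos: [0.5457, -0.0243, 0.0678]
orientation: [1.0, -0.014, -0.001, -0.0]
ft_force: [-9.3, 0.5, 18.9]
width: 0.0215
```

jog_arm:
  moves:
    - [[0,0,0],[0,0,0]]
    - [[0,0,0],[0,0,0]]
  jaw: 0.36

```text
time_s: 13.35
eef_pos: [0.5461, -0.0243, 0.0672]
orientation: [1.0, -0.014, -0.0, -0.0]
ft_force: [-0.9, -0.1, 0.0]
width: 0.0328
```

jog_arm:
  moves:
    - [[0,0,-30],[0,0,0]]
    - [[0,0,-60],[0,0,0]]
    - [[0,0,-60],[0,0,0]]

```text
time_s: 13.72
eef_pos: [0.5458, -0.0243, 0.2187]
orientation: [1.0, -0.014, -0.0, -0.0]
ft_force: [0.4, 0.1, 0.8]
width: 0.033
```

jog_arm:
  moves:
    - [[-4,-55.5,0],[0,0,0]]
    - [[-4,-55.5,0],[0,0,0]]
    - [[-4,-55.5,0],[0,0,0]]
    - [[-4,-55.5,0],[0,0,0]]
    - [[-4,-55.5,0],[0,0,0]]
  jaw: 0.6

```text
time_s: 14.35
eef_pos: [0.5333, 0.2555, 0.2173]
orientation: [1.0, -0.014, 0.0, 0.0]
ft_force: [0.4, -0.6, 0.5]
width: 0.0544
```

jog_arm:
  moves:
    - [[-4,-55.5,0],[0,0,0]]
    - [[-4,-55.5,0],[0,0,0]]
    - [[-4,-55.5,0],[0,0,0]]
    - [[0,0,0],[0,0,-0.17]]
    - [[0,0,0],[0,0,-0.17]]

```text
time_s: 14.98
eef_pos: [0.5257, 0.4211, 0.2167]
orientation: [0.987, 0.159, -0.0, 0.0]
ft_force: [-0.2, -0.7, 1.1]
width: 0.0548
```

jog_arm:
  moves:
    - [[0,0,0],[0,0,-0.17]]
    - [[0,0,0],[0,0,-0.17]]
    - [[0,0,0],[0,0,-0.17]]
    - [[0,0,0],[0,0,-0.17]]
    - [[0,0,0],[0,0,-0.17]]

```text
time_s: 15.6
eef_pos: [0.5261, 0.4203, 0.217]
orientation: [0.834, 0.552, -0.0, 0.0]
ft_force: [-0.4, -0.0, 0.1]
width: 0.0548
```

jog_arm:
  moves:
    - [[0,0,20],[0,0,-0.17]]
    - [[0,0,15],[0,0,-0.17]]
    - [[0,0,0],[0,0,0]]
    - [[0,0,0],[0,0,0]]

```text
time_s: 16.1
eef_pos: [0.5264, 0.4205, 0.1829]
orientation: [0.732, 0.681, 0.0, 0.0]
ft_force: [-0.0, 0.0, 0.7]
width: 0.0548
```

```bash
python3 w.py w6 slat_a_mid .007; python3 sl.py w6 .014; python3 -c "
from h import *
p=np.load('pics/w6.npz')
print(np.round(proj(p,[[.4318,.426,.014],[.622,.4133,.014]])))"
```

```text
slat_a_mid [317. 212.] 0.64 [0.5252 0.4184]
[0.5265 0.4206 0.1832] toolx ang 85.97 zdir [ 0.001  0.001 -1.   ] 0.05483911490520571 16.2
[ 566    0   61   66 1122] c [380.9 664.8] size [47.2 47.4] yaw 114.7
[  88    7   59   96 1317] c [371.5 250. ] size [73.9 42.7] yaw 14.3
[ 341   37   73   62 1491] c [400.5 481.3] size [47.9 62.5] yaw 90.1
[ 304  109   24   83 1238] c [466.4 421.1] size [20.7 74.5] yaw 174.6
[ 105  147   76   76 4527] c [486.6 255.9] size [70.7 71.3] yaw 168.8
[[317. 111.]
 [319. 306.]]
```

View pics/w6.png

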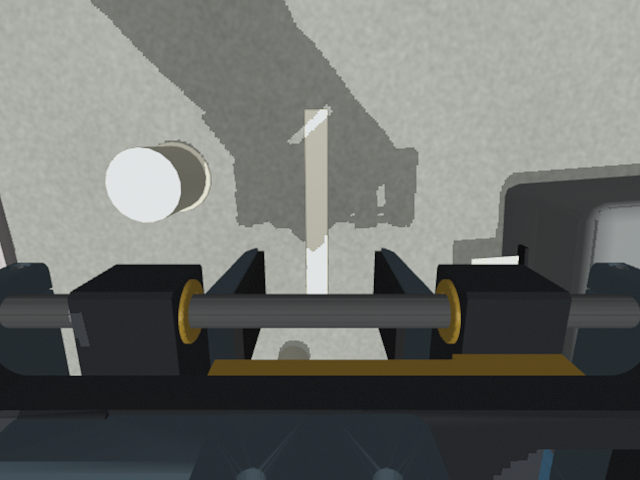

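The slat is at column 316, rows 110–295, in line with the tool and about 3 px left of the finger centre. The cup is at (144,185), clear of the gripper.

jog_arm:
  moves:
    - [[-1.5,0,60],[0,0,0]]
    - [[0,0,60],[0,0,0]]
    - [[0,0,45],[0,0,0]]
    - [[0,0,14],[0,0,0]]
    - [[0,0,0],[0,0,0]]

```text
time_s: 16.82
eef_pos: [0.5264, 0.4191, 0.0039]
orientation: [0.731, 0.682, -0.0, 0.0]
ft_force: [0.2, 0.8, 0.9]
width: 0.0548
```

jog_arm:
  moves:
    - [[0,0,0],[0,0,0]]
    - [[0,0,0],[0,0,0]]
    - [[0,0,0],[0,0,0]]
    - [[0,0,0],[0,0,0]]
    - [[0,0,0],[0,0,0]]
  jaw: 0

```text
time_s: 17.45
eef_pos: [0.5264, 0.4191, 0.0041]
orientation: [0.731, 0.683, 0.0, 0.0]
ft_force: [-0.9, -1.1, 7.0]
width: 0.0218
```

jog_arm:
  moves:
    - [[0,0,-10],[0,0,0]]
    - [[0,0,-60],[0,0,0]]
    - [[0,0,-60],[0,0,0]]
    - [[0,0,-30],[0,0,0]]
    - [[0,0,0],[0,0,0]]

```text
time_s: 18.08
eef_pos: [0.5272, 0.4197, 0.1666]
orientation: [0.731, 0.683, 0.002, 0.0]
ft_force: [-0.4, -0.2, -1.0]
width: 0.0217
```

```bash
cat > w7.py <<'E'
from h import *
p=manip.camera("top")
np.savez("pics/t4",**{k:np.array(v) for k,v in p.items()}); save(p,"t4",(262,175,392,270),6)
g=cv2.cvtColor(p["image"],cv2.COLOR_RGB2GRAY)
for r in (186+15,222,248): print(g[r,272:380])
for k in("slat_b_mid","cup_mid"):
    for r in manip.spot_point(p,k)[:4]: print(k,r["pixel"],r["conf"],at(p,r["pixel"],.071 if k[0]=="s" else .035)[:2])
print(manip.get_state()["eef_pos"],manip.get_state()["width"])
E
python3 w7.py
```

```text
[102 104 102 103 113 137 133 154 154 154 153 154 154 154 154 154 153 153
 153 143 113 153 143 113 153 154 153 153 154 153 154 153 153 150 136 131
 154 153 148 144 153 154 153 154 153 153 153 154 154 153 153 154 154 153
 153 153 153 153 153 153 154 154 153 153 153 154 153 147 125 150 154 140
  70  89 153 154 153 153 153 154 153 154 154 153 151 154 143 109 154 153
 154 154 153 154 154 154 153 154 153 153 145 119 143 102 103 103 103 105]
[102 102 102 121 144 119 153 153 153 153 153 153 153 153 154 153 151 153
 154 154 154 153 154 154 154 153 153 153 153 154 152 154 153 153 154 154
 153 153 153 153 153 153 153 153 153 153 153 153 153 153 153 154 154 153
 154 153 153 153 151 152 150 149 148 147 145 142 141 142 148 147 139 129
 130 145 154 153 153 154 153 153 152 150 149 144 132 139 119 134 130 132
 144 153 154 154 153 153 154 153 154 142 109 147 113 101 101 100 101 100]
[105 106 131 143 115 154 153 153 153 154 153 154 153 153 154 154 154 153
 153 153 154 154 153 154 153 154 153 154 153 153 153 153 154 153 154 153
 154 153 153 153 154 153 153 153 154 153 154 153 154 154 154 154 154 154
 154 154 154 153 153 153 154 154 154 154 153 154 154 154 154 154 154 153
 153 153 154 153 154 153 153 154 154 153 154 153 154 154 153 153 153 154
 154 153 154 153 153 153 153 154 147 132 146 113 103 101 100 100 101 101]
slat_b_mid [326.0, 226.5] 0.64 [ 0.54521768 -0.027414  ]
slat_b_mid [450.3, 319.8] 0.64 [ 0.31500845 -0.34376446]
slat_b_mid [365.8, 309.3] 0.64 [ 0.33732259 -0.13106403]
cup_mid [201.9, 247.9] 0.78 [0.48746285 0.29344371]
cup_mid [325.5, 225.9] 0.19 [ 0.55122727 -0.02672332]
[0.52541539 0.41836654 0.16221868] 0.02167885706788748
```

View pics/t4.png

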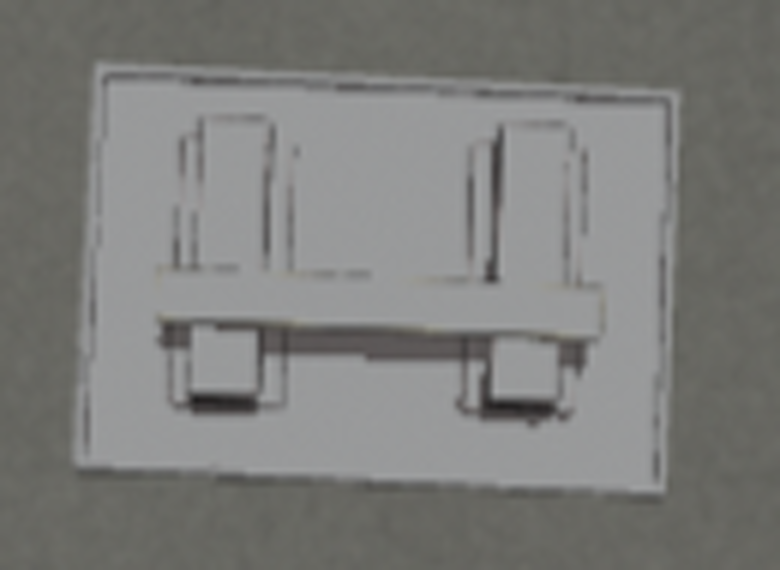

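Slat b rests across both rails, at (157..605, 270..340) in the crop, and is parallel to the tray. Next I carry slat a to 44 mm beyond it.

jog_arm:
  moves:
    - [[-55,12,0],[0,0,0]]
    - [[-55,12,0],[0,0,0]]
    - [[-55,12,0],[0,0,0]]
    - [[-55,12,0],[0,0,0]]
    - [[-55,12,0],[0,0,0]]

```text
time_s: 18.85
eef_pos: [0.5665, 0.1385, 0.1619]
orientation: [0.731, 0.683, -0.001, -0.001]
ft_force: [0.6, 0.1, -0.8]
width: 0.0216
```

jog_arm:
  moves:
    - [[-55,12,0],[0,0,0]]
    - [[-55,12,0],[0,0,0]]
    - [[-54,11,0],[0,0,0]]
    - [[0,0,0],[0,0,0.17]]
    - [[0,0,0],[0,0,0.17]]

```text
time_s: 19.48
eef_pos: [0.5902, -0.0264, 0.1617]
orientation: [0.838, 0.546, -0.001, -0.001]
ft_force: [0.1, 0.2, -0.2]
width: 0.0218
```

jog_arm:
  moves:
    - [[0,0,0],[0,0,0.17]]
    - [[0,0,0],[0,0,0.17]]
    - [[0,0,0],[0,0,0.17]]
    - [[0,0,0],[0,0,0.17]]
    - [[0,0,0],[0,0,0.17]]

```text
time_s: 20.1
eef_pos: [0.5901, -0.0255, 0.1617]
orientation: [0.988, 0.153, -0.001, -0.0]
ft_force: [-0.1, 0.2, -0.5]
width: 0.0215
```

jog_arm:
  moves:
    - [[0,0,20],[0,0,0.17]]
    - [[0,0,30],[0,0,0.17]]
    - [[0,0,0],[0,0,0]]
    - [[0,0,0],[0,0,0]]
    - [[0,0,0],[0,0,0]]

```text
time_s: 20.72
eef_pos: [0.5916, -0.0256, 0.1143]
orientation: [1.0, -0.012, 0.001, 0.0]
ft_force: [0.1, -1.2, -0.2]
width: 0.0214
```

```bash
python3 w.py w7 slat_a_mid .1
```

```text
slat_a_mid [320. 279.] 0.64 [ 0.5921 -0.0305]
[ 0.5915 -0.0256  0.1142] toolx ang -1.47 zdir [ 0.001 -0.    -1.   ] 0.021380756151234734 20.825
```

View pics/w7.png

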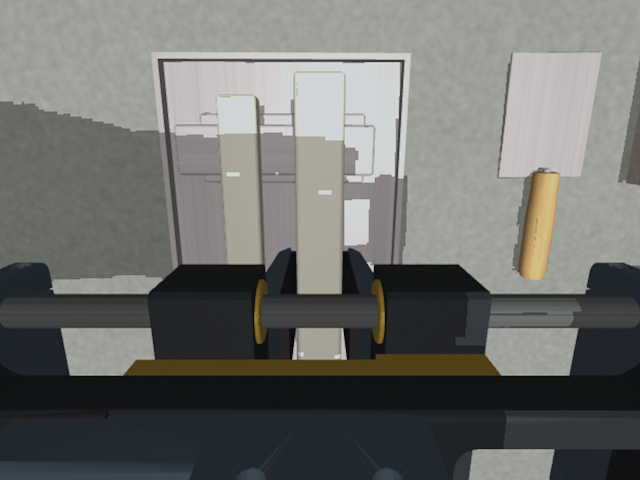

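Slat b is at column 240 and held slat a at column 320, and the two are parallel with a clear gap. I lower slat a.

jog_arm:
  moves:
    - [[-1,0,20],[0,0,0]]
    - [[0,0,15],[0,0,0]]
    - [[0,0,8],[0,0,0]]
    - [[0,0,3],[0,0,0]]
    - [[0,0,0],[0,0,0]]

```text
time_s: 21.45
eef_pos: [0.5898, -0.0255, 0.0678]
orientation: [1.0, -0.013, -0.001, -0.0]
ft_force: [-8.7, 0.4, 17.0]
width: 0.0214
```

jog_arm:
  moves:
    - [[0,0,0],[0,0,0]]
    - [[0,0,0],[0,0,0]]
    - [[0,0,0],[0,0,0]]
  jaw: 0.34

```text
time_s: 21.82
eef_pos: [0.5901, -0.0255, 0.0672]
orientation: [1.0, -0.013, -0.0, -0.0]
ft_force: [-0.5, -0.3, 0.6]
width: 0.0309
```

jog_arm:
  moves:
    - [[0,0,-30],[0,0,0]]
    - [[0,0,-60],[0,0,0]]
    - [[0,0,-60],[0,0,0]]

```text
time_s: 22.2
eef_pos: [0.5897, -0.0255, 0.2188]
orientation: [1.0, -0.013, -0.0, -0.0]
ft_force: [1.2, -0.1, 0.2]
width: 0.0313
```

Run:
```python
from h import *
s=manip.get_state(); e=s["eef_pos"]; Rm=R.from_quat(s["orientation"]).as_matrix()
print(e,np.round(1000*Rm.T@(np.array([.486,.282,e[2]])-e),1))
```

```text
[ 0.58970604 -0.02548373  0.21878378] [-1.120e+02 -3.046e+02  1.000e-01]
```

jog_arm:
  moves:
    - [[-19,-51,0],[0,0,0]]
    - [[-19,-51,0],[0,0,0]]
    - [[-19,-51,0],[0,0,0]]
    - [[-19,-51,0],[0,0,0]]
    - [[-19,-51,0],[0,0,0]]
  jaw: 1

```text
time_s: 22.82
eef_pos: [0.5013, 0.2335, 0.2175]
orientation: [1.0, -0.014, 0.0, -0.0]
ft_force: [0.4, 0.4, -0.3]
width: 0.0781
```

jog_arm:
  moves:
    - [[-17,-50,0],[0,0,0]]
    - [[0,0,0],[0,0,0]]
    - [[0,0,0],[0,0,0]]

```text
time_s: 23.2
eef_pos: [0.4863, 0.2822, 0.2172]
orientation: [1.0, -0.013, -0.0, 0.0]
ft_force: [0.5, -0.9, -0.4]
width: 0.091
```

```bash
python3 w.py w8 cup_mid .035 cup 0; python3 q.py w6 .07 143 185
python3 - <<'E'
from h import *
for n in("top","wrist"):
    p=manip.camera(n) if n=="top" else np.load("pics/w8.npz")
    g=cv2.cvtColor(p["image"],cv2.COLOR_RGB2GRAY); m=(g>(140 if n=="top" else 200)).astype(np.uint8)
    k,l,st,c=cv2.connectedComponentsWithStats(m)
    for i in range(1,k):
        if st[i,4]>200:
            ys,xs=np.where(l==i); P=np.array([at(p,(x,y),.07)[:2] for x,y in zip(xs,ys)],np.float32)*1000
            (c2,r)=cv2.minEnclosingCircle(P)
            if r<60: print(n,st[i],np.round(c2,1),round(r,1))
    if n=="top":
        save(p,"t5",(262,175,392,270),6); np.savez("pics/t5",**{k:np.array(v) for k,v in p.items()})
E
```

```text
cup [315. 205.] 0.83 [0.4818 0.2839]
[0.4867 0.2814 0.2174] toolx ang -1.62 zdir [-0. -0. -1.] 0.09097993491754518 23.35
[[0.4813 0.2842]] mean [0.4813 0.2842]
top [279 136  33  23 693] [751.1  55.5] 49.7
top [195 171  16  17 216] [663.  292.1] 21.6
top [ 86 176  17  37 546] [618.7 567.9] 49.4
wrist [ 492  187   53   51 2073] [666.1 284.2] 23.7
wrist [329 194  17  32 219] [502.8 290.8] 16.0
```

View pics/w8.png

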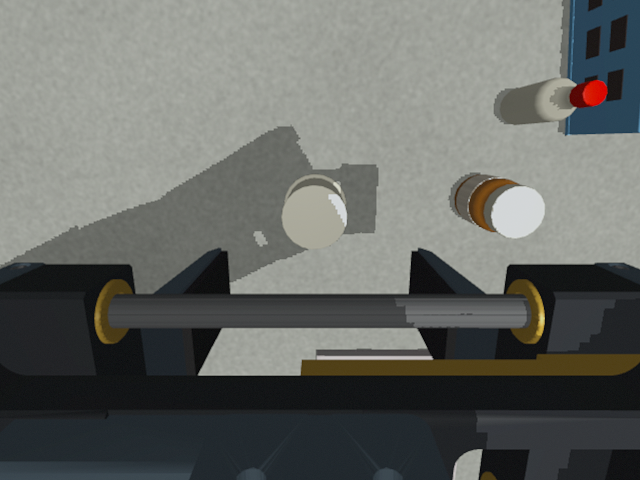

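The cup top is a circle centred at (314,216), about 5 px left of the finger centre line. The jar (517,210) and glue (575,95) are clear.

```bash
python3 q.py w8 .07 314.5 216; python3 q.py w8 .07 282 216 347 216;  f(){ python3 -c "
for a,b in [$1]: print(a/6+262-.4,b/6+175-.4)"; }
python3 - <<'E'
from h import *
p=np.load("pics/t5.npz"); g=cv2.cvtColor(p["image"],cv2.COLOR_RGB2GRAY)[175:270,262:392]
print(manip.get_state()["eef_pos"])
E
```

```text
[[0.4823 0.2855]] mean [0.4823 0.2855]
[[0.4528 0.2863]
 [0.5117 0.2847]] mean [0.4823 0.2855]
[0.48675546 0.28149179 0.21742279]
```

View pics/t5.png

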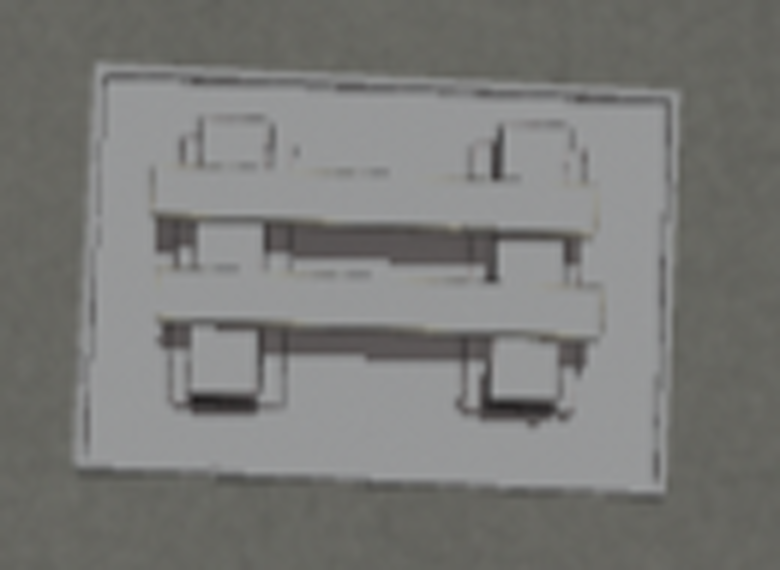

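Both slats lie parallel across both rails. I grasp the cup.

jog_arm:
  moves:
    - [[-4,-3,50],[0,0,0]]
    - [[0,0,50],[0,0,0]]
    - [[0,0,50],[0,0,0]]
    - [[0,0,41],[0,0,0]]
    - [[0,0,0],[0,0,0]]

```text
time_s: 24.02
eef_pos: [0.481, 0.2839, 0.0242]
orientation: [1.0, -0.014, -0.002, 0.001]
ft_force: [-0.6, -0.5, -0.3]
width: 0.0911
```

jog_arm:
  moves:
    - [[0,0,0],[0,0,0]]
    - [[0,0,0],[0,0,0]]
    - [[0,0,0],[0,0,0]]
    - [[0,0,0],[0,0,0]]
    - [[0,0,0],[0,0,0]]
  jaw: 0.5
  grip_force: 15

```text
time_s: 24.65
eef_pos: [0.483, 0.2858, 0.0274]
orientation: [1.0, -0.013, 0.0, -0.0]
ft_force: [-1.6, -1.4, 10.1]
width: 0.0594
```

jog_arm:
  moves:
    - [[0,0,0],[0,0,0]]
    - [[0,0,-10],[0,0,0]]
    - [[0,0,-50],[0,0,0]]
    - [[0,0,-50],[0,0,0]]
    - [[0,0,-20],[0,0,0]]

```text
time_s: 25.28
eef_pos: [0.4834, 0.2861, 0.1596]
orientation: [1.0, -0.014, 0.002, -0.001]
ft_force: [0.3, -0.3, -0.7]
width: 0.0595
```

```bash
python3 w.py w9 cup_mid .165
python3 - <<'E'
from h import *
p=np.load("pics/w9.npz"); g=cv2.cvtColor(p["image"],cv2.COLOR_RGB2GRAY)
print(g[150:262:4,320]); print(g[230,260:380:4])
f=np.load("pics/t5.npz")
for q in([(155,170),(597,187),(595,237),(155,213)],[(157,270),(605,288),(603,340),(160,320)]):
    print(np.round(np.mean([at(f,(a/6+262-.4,b/6+175-.4),.078) for a,b in q],0),4))
E
```

```text
[0.4833 0.286  0.1584] toolx ang -1.54 zdir [ 0.003  0.002 -1.   ] 0.059260818448798845 25.375
[172 169 173 174 172 177 171 114 117 114 117 119 118 117 117 121 165 132
 106 105 106 106 106 105 106 106 143 179]
[121 117 115 120 154 165 142 104 103 104 104 105 105 106 106 106 106 106
 105 106 105 106 106 110 212 159 134 117 118 118]
[ 0.5912 -0.0219  0.078 ]
[ 0.5473 -0.0251  0.078 ]
```

Run:
```python
from h import *
p=np.load("pics/w9.npz"); g=cv2.cvtColor(p["image"],cv2.COLOR_RGB2GRAY)
e=np.array([.4833,.286,0])
print(proj(p,[e+[0,d/1000,.2015] for d in(24,27,30,33)]),proj(p,[e+[0,.034,.132+.0],e+[-.03,0,.2015],e+[.03,0,.2015]]))
print(g[206:262:2,315])
s=manip.get_state(); e=s["eef_pos"]; Rm=R.from_quat(s["orientation"]).as_matrix()
print(e,np.round(1000*Rm.T@(np.array([.5685,-.025,e[2]])-e),1))
```

```text
[[317.3669391  262.29786745]
 [317.1399586  254.77751788]
 [316.91053462 247.17621049]
 [316.67862748 239.49263093]] [[316.9665236  205.29034554]
 [243.59867527 321.72154229]
 [394.69801372 317.66591481]]
[117 117 124 160 165 163 130 104 104 105 106 105 105 105 105 105 105 106
 106 106 106 106 106 106 161 180 179 179]
[0.48333067 0.28599767 0.15840927] [ 9.350e+01  3.086e+02 -3.000e-01]
```

jog_arm:
  moves:
    - [[16,51,0],[0,0,0]]
    - [[16,51,0],[0,0,0]]
    - [[16,51,0],[0,0,0]]
    - [[16,51,0],[0,0,0]]
    - [[15,51,0],[0,0,0]]

```text
time_s: 26.0
eef_pos: [0.5538, 0.0267, 0.1545]
orientation: [1.0, -0.014, -0.001, 0.0]
ft_force: [1.1, 0.6, -0.9]
width: 0.0591
```

jog_arm:
  moves:
    - [[14.5,51.5,0],[0,0,0]]
    - [[0,0,0],[0,0,0]]
    - [[0,0,20],[0,0,0]]
    - [[0,0,15],[0,0,0]]
    - [[0,0,0],[0,0,0]]

```text
time_s: 26.62
eef_pos: [0.5662, -0.0224, 0.1192]
orientation: [1.0, -0.013, -0.002, -0.0]
ft_force: [-0.1, -0.4, -0.6]
width: 0.0593
```

```bash
python3 w.py w10 cup_mid .135
python3 - <<'E'
from h import *
p=np.load("pics/w10.npz")
s=manip.get_state();print(s["ft_force"],s["eef_pos"],s["width"])
for k in("slat_a_mid","slat_b_mid"):
    q=manip.camera("top")
    for r in manip.spot_point(q,k)[:4]: print(k,np.round(r["pixel"]),round(r["conf"],2),np.round(at(q,r["pixel"],.071)[:2],4))
g=cv2.cvtColor(p["image"],cv2.COLOR_RGB2GRAY); print(g[150,200:440:4])
E
```

```text
[ 0.5675 -0.0228  0.1211] toolx ang -1.49 zdir [-0.001  0.    -1.   ] 0.059222872151553314 26.725
[ 0.13372979 -0.0606802  -0.81732635] [ 0.56745368 -0.02278045  0.12105831] 0.059222872151553314
slat_b_mid [450. 320.] 0.92 [ 0.3148 -0.3443]
slat_b_mid [367. 314.] 0.7 [ 0.3269 -0.1332]
[137  89 124 137 139 128 140 140 140 141 141 140 140 141 141 141 142 167
 170 171 172 172 171 173 172 169 115 142 143 143 142 143 143 142 143 129
 164 173 172 171 193 215 215 215 215 217 214 215 215 215 214 215 215 209
 213 212 214 122 114 209]
```

jog_arm:
  moves:
    - [[1,0,8],[0,0,0]]
    - [[0,0,4],[0,0,0]]
    - [[0,0,2.5],[0,0,0]]
    - [[0,0,1.5],[0,0,0]]
    - [[0,0,0],[0,0,0]]

```text
time_s: 27.55
eef_pos: [0.5687, -0.0234, 0.1055]
orientation: [1.0, -0.013, 0.0, -0.0]
ft_force: [-0.3, 0.1, -1.8]
width: 0.0593
```

jog_arm:
  moves:
    - [[0,0,0],[0,0,0]]
    - [[0,0,0],[0,0,0]]

```text
time_s: 27.8
eef_pos: [0.5687, -0.0234, 0.1055]
orientation: [1.0, -0.014, 0.0, -0.0]
ft_force: [0.8, -0.1, -0.7]
width: 0.0594
```

jog_arm:
  moves:
    - [[0,0,1],[0,0,0]]
    - [[0,0,0],[0,0,0]]
    - [[0,0,0],[0,0,0]]

```text
time_s: 28.18
eef_pos: [0.5688, -0.0235, 0.1052]
orientation: [1.0, -0.013, -0.0, 0.0]
ft_force: [-6.0, -0.1, 13.1]
width: 0.0594
```

jog_arm:
  moves:
    - [[0,0,-0.5],[0,0,0]]
    - [[0,0,0],[0,0,0]]

```text
time_s: 28.42
eef_pos: [0.5688, -0.0235, 0.1053]
orientation: [1.0, -0.014, 0.0, 0.0]
ft_force: [-2.3, -0.3, 6.7]
width: 0.0592
```

jog_arm:
  moves:
    - [[0,0,0],[0,0,0]]
    - [[0,0,0],[0,0,0]]
    - [[0,0,0],[0,0,0]]
    - [[0,0,0],[0,0,0]]
  jaw: 0.9

```text
time_s: 28.92
eef_pos: [0.5686, -0.0235, 0.1049]
orientation: [1.0, -0.014, -0.0, -0.0]
ft_force: [0.5, -0.2, -0.3]
width: 0.0824
```

jog_arm:
  moves:
    - [[0,0,-30],[0,0,0]]
    - [[0,0,-60],[0,0,0]]
    - [[0,0,-60],[0,0,0]]
    - [[0,-60,0],[0,0,0]]
    - [[0,-60,0],[0,0,0]]

```text
time_s: 29.55
eef_pos: [0.5722, 0.0976, 0.2561]
orientation: [1.0, -0.014, 0.001, -0.0]
ft_force: [1.1, 0.2, -0.5]
width: 0.0823
```

jog_arm:
  moves:
    - [[0,-60,0],[0,0,0]]
    - [[0,-60,0],[0,0,0]]
    - [[0,-60,0],[0,0,0]]
    - [[0,0,0],[0,0,0]]
    - [[0,0,0],[0,0,0]]

```text
time_s: 30.18
eef_pos: [0.5765, 0.2762, 0.2546]
orientation: [1.0, -0.013, -0.0, 0.0]
ft_force: [0.0, -0.0, 0.2]
width: 0.0823
```

Run:
```python
from h import *
p=manip.camera("top"); q=manip.camera("scene")
for n,c in(("top",p),("scene",q)):
    save(c,"f_"+n)
    for k,z in(("cup_mid",.113),("cup",.078),("trestle_mid",.034),("slat_a_mid",.071)):
        for r in manip.spot_point(c,k)[:4]: print(n,k,np.round(r["pixel"]),round(r["conf"],2),np.round(at(c,r["pixel"],z)[:2],4))
g=cv2.cvtColor(p["image"],cv2.COLOR_RGB2GRAY)
# cup top outline vs. expected projection
c=[.5685,-.025]; t=np.linspace(0,2*np.pi,100)
for n,C in(("top",p),("scene",q)):
    im=C["image"][:,:,::-1].copy()
    u,v=np.round(proj(C,[[*c,.148]])[0]).astype(int); print(n,"expected top px",u,v)
    gg=cv2.cvtColor(C["image"],cv2.COLOR_RGB2GRAY); print(gg[v,u-30:u+31:1]); print(gg[v-30:v+31,u])
```

```text
top cup_mid [322. 213.] 0.83 [ 0.5747 -0.0174]
top cup [328. 221.] 0.71 [ 0.558  -0.0329]
top trestle_mid [347. 220.] 0.62 [ 0.5667 -0.0833]
top slat_a_mid [326. 206.] 0.84 [ 0.5981 -0.026 ]
scene cup_mid [300. 225.] 0.78 [ 0.5822 -0.0274]
scene cup [303. 232.] 0.82 [ 0.5691 -0.0288]
scene trestle_mid [286. 235.] 0.72 [ 0.574  -0.0877]
scene slat_a_mid [301. 239.] 0.66 [ 0.5858 -0.0232]
scene slat_a_mid [286. 233.] 0.66 [ 0.5941 -0.0645]
scene slat_a_mid [296. 241.] 0.46 [ 0.5984 -0.0267]
top expected top px 326 213
[155 155 156 155 155 155 155 155 155 140  69  87  86  84  69  89 106 120
 155 155 155 155 155 155 155 155 155 155 154 156 155 154 156 155 155 155
 155 155 155 155 155 147 106  87  89  91  91  88  88 106 106 104 105 106
 109 110 111 116 119 122 127]
[101 101 103 103 120 146 104 128 154 155 155 154 155 155 155 155 155 154
 155 155 154 155 155 155 155 155 155 155 155 156 155 154 155 155 155 154
 154 155 155 156 155 111  59  51  67  89  72  78  90  89  90  88 135 155
 155 155 154 155 155 155 155]
scene expected top px 303 211
[149 149 149 150 150 150 155 168 187 205 220 227 229 228 226 218 211 215
 226 230 230 230 230 230 230 230 230 230 231 230 230 230 230 231 230 230
 231 230 230 230 229 225 204 171 152 148 148 149 148 148 149 149 149 150
 151 150 152 150 149 151 151]
[150 148 139 126 116 110 106  88  60  51  73 112 142 152 154 153 154 153
 151 150 153 171 201 225 230 230 230 230 230 230 230 230 230 231 230 230
 230 229 221 190 134  99  93  92  94  94  95  94  94  94  94  94  95  94
  94  95  97 121 171 204 203]
```

```bash
python3 -c "
from h import *
print(manip.finish_job(), manip.get_state()['time_s'])"
```

```text
the job is handed in; nothing more can be done
the job is handed in; nothing more can be done
```

I set up the rack in the order asked and handed it in at about 30 s of the 72 s allowed. I touched none of the bystanders, nor the blue and green look-alike slats.

- **Trestle:** it stands on the empty side of the tray, parallel to the fixed one, about 129 mm between centres.
- **Slats:** both white slats lie across the two trestles, with centre lines about 44 mm apart.
- **Cup:** it was set down upside down over the middle of the gap. Wrist force was about 13 N at contact, below the 120 N limit, and the gripper was clear of everything at hand-in.

**Last checks:**
- **Cup position:** after release, the cup's top outline in the top and scene cameras lay within about a pixel of where it should be if centred and level.
- **Detector spread:** the network's own cup points differed from that position by up to about 1.5 cm, so I relied on the outline.
- **Not viewed:** I had used all 12 picture views, so I checked the final state by pixel values only.

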